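# Find the heavy side of a crankshaft damper on the balancing stand and hold it down

## Robot

A 6-joint arm with a two-finger parallel gripper is mounted at the origin on the work surface. World frame = base frame: x ahead of the robot, y to its left, z up, the work surface at z = 0. Lengths are in m, angles in rad, forces in N, time in s.
With the tool pointing down it reaches from about 0.275 to 0.825 m from the base axis. Payload 5.2 kg.
Tool frame: the origin (TCP) lies on the centre line of the jaws, within the pads' length; the fingertips stand arm.tip_extent ahead of it and the grasp point (between the pads) lies 6 mm ahead of it (arm.tip_extent is the distance from the TCP to the fingertips, in m); z points along the fingers, y is the line along which they close (so a half turn about z gives the same grasp; the last joint's range is limited). The gripper opens to 93 mm and grips with 3 to 60 N. Pads are 15 mm wide; open, the fingers measure 128 mm over their backs; the gripper's body (75 mm by 188 mm) begins 65 mm behind the grasp point.
Start: joints at [-1.36, 0.259, 1.535, -0, 1.348, -0.203], TCP at [0.221, -0.504, 0.244] pointing down, gripper open.
Joint ranges: [-3.14, 3.14], [-0.91, 2.08], [0.19, 2.58], [-1.22, 4.36], [0.22, 2.71], [-3.12, 3.12]. Speed limits (rad/s): [2.57, 2.57, 3.14, 3.14, 3.14, 3.14].

## Interface

Orientations are given as [roll, pitch, yaw] about the fixed x, y, z axes, in that order (R = Rz(yaw) Ry(pitch) Rx(roll)).
In Python, from workcell import arm, eyes, close_job gives the robot as it stands (arm), with the cameras (eyes) and the job as plain functions.
- The arm moves only by the shell command python3 jog.py 'ROWS' [OPENING] [FORCE]. ROWS is a JSON list of rows, 1 to 5 of them, each of 6 numbers: dx, dy, dz in m, then a rotation vector rx, ry, rz in rad; each row is the pose to reach, as a shift and turn from the pose commanded when the command began, along the tool's axes at that moment; what a row does not reach only later rows make up. A row lasts 1/12 s, in which the tool goes at most 0.0417 m and 0.125 rad, less where a joint would pass 70% of its speed; a pose out of reach is approached as far as the arm can. OPENING is the opening from 0.0 (shut) to 1.0 (fully open), set as the command begins (- or left out keeps the last). The fingers move at their own pace and stop on an object; FORCE is the grip in N (left out, the last holds). Time passes only in rows, so rows that do not move let the fingers close. It prints the time, the measured TCP pose, the force, the opening and the grip force at its end.
- arm.sense(): the state, without advancing time (a new reading comes with each control period).
- eyes.camera(name): name is "side" or "top"; returns a dict with "image" (480x640x3 uint8, red, green, blue), "intrinsics" (3x3 intrinsics, pixels), "xyz" and "orientation" of the camera in the world. Camera axes: x right, y up, looking along -z (the intrinsics and any distortion apply to the point x, -y, -z); pixel columns grow to the right and rows downward; lengths in m; the calibration is good to about 2 mm. A picture is of the moment at which its call begins. There is no depth.
- close_job(): hands the job in; it is judged then, once.
The state is a dict: "t": time; "joint_pos": joint angles; "qd": joint speeds; "joint_efforts": joint torques, N m; "eef_pos": TCP position; "orientation": TCP orientation; "wrist_force": force on the tool from outside, world axes, zero at the start; "moment": the same for the moment, N m; "opening": opening from 0.0 (shut) to 1.0 (fully open); "finger_force": force on a finger pad.
Only numpy, scipy, OpenCV 4.12 (cv2) and the standard library are available. Lean on these libraries where they do the work, as an engineer would, in place of code of your own. Each camera call takes 0.05 s, during which the arm holds its last target. There are 200 camera calls.

## Task

The crankshaft damper on the balancing stand has a counterweight hidden inside it, and nothing on the outside shows where. Loosen the clamp knob, slide the brake shoe fully back from the rim, then turn the damper by hand to find by feel which side is heavy: the bearing seals drag, so left alone it stops well short of true. Finish while gripping the damper, held still with its heavy side straight down, and do not let go; leave the other parts on the bench where they are.

Things in the scene. Friction and masses are not known exactly. Their poses are not given: they have to be found in the camera images.
- stand: Grey balancing stand, fixed. Origin: underside, below the middle of the arbor. The arbor lies along the stand's x axis, 115 mm above the bench, on two uprights at x = -79 and +79 mm (inner faces of the bearing housings at 67 mm, tops 138 mm above the bench). Bed 200 x 130 x 16 mm. A steel way 46 mm wide, top 22 mm high, runs out along the stand's -y to y = -273 mm.
- damper: Crankshaft damper fixed on the arbor: dark ribbed ring, 160 mm across, 40 mm wide, flat faces at stand x = -20 and +20 mm; steel hub with 3 dark holes 38 mm from the axis in even thirds, the first 60 degrees from the white timing line (6 mm wide) painted over the rim. Origin: its centre on the axis; x along the arbor, z to the white line. Counterweight hidden inside, 45 mm from the axis.
- arbor (a joint): Angle of arbor and damper, rad, no stops: 0 with the white line straight up; grows as the line at the top moves towards the stand's -y (right-handed about the stand's x). The heavy side lies at an angle to the line that differs every time. Level with the arbor the heavy side pulls 0.17 to 0.24 N m; the bearing seals drag with 0.075 N m and the grease damps with 0.06 N m per rad/s.
- arbor_mid (a point): Middle of the arbor, the damper's centre; axes as the stand's. With the shoe off, the damper let go turns slowly downhill, does not swing back, and stops in 1 to 4 s with its heavy side still 16 to 27 degrees short of straight down, alike on either side: true lies midway between its stops from one side and from the other. Within such an angle of straight up or down it stays put.
- carriage (a joint): Travel of the grey brake-shoe carriage, m: 0 with its shoe pressed on the rim, 0.045 at its stop, away from the damper along the stand's -y. Clamped it stands a pull of about 15 N; freed it slides with 1.5 N and the shoe's spring moves it back 7 mm by itself. Its saddle is 64 mm wide, top 48 mm above the bench; the bracket behind the shoe is 71 mm high, its back 60 mm from the knob's axis.
- shoe_face (a point): Middle of the sprung rubber shoe, 34 x 36 x 12 mm, on the carriage. It bears on the rim on the stand's -y side, 40 degrees below the arbor's height, with 7 N, which holds the damper still; it is off the rim once the carriage has gone back 8 mm.
- clamp_knob (a joint): Turn of the clamp knob, rad: 0 screwed tight, grows as it is turned anticlockwise seen from above (loosening), stop at 1.6. At the start 0 to 0.15. The carriage is free from about 0.5. It turns with about 0.1 N m and stays where it is left.
- knob_grip (a point): Middle of the black upright T-bar knob on the carriage's tail, 76 mm above the bench, 160 mm from the arbor axis with the carriage at 0. The bar is 12 mm thick along the point's x, 50 mm long along its y, 24 mm high (64 to 88 mm above the bench), on a round 23 mm neck. The point turns with the knob, z up, and moves with the carriage, which may be pulled along by the knob.
- piston: Bystander: aluminium piston standing upright, 80 mm across, 80 mm high. Origin: centre of its underside.
- con_rod: Bystander: dark steel connecting rod lying flat, about 210 x 90 x 26 mm. Origin: underside, midway along; x axis along it.
- bolt_bowl: Bystander: blue bowl of bolts, 144 mm across, 45 mm high. Origin: centre of its underside.
- oil_bottle: Bystander: black flat-sided oil bottle with a grey cap, 56 x 96 mm, 220 mm high. Origin: centre of its underside.

How it is judged:
By the outcome, as a careful person would: the job done as asked, in the order asked, and still so for the second after the job is handed in, while the arm keeps its last pose, push and grip.
It also fails if it takes over 72 s, if anything falls off the work surface, if the arm or the gripper's body presses on something with over 40 N, if the wrist force passes 120 N, or if a joint passes its speed limit or range.

## Working session

There is one attempt and no reset: what is moved stays moved. The work goes in short steps, Python scripts to look and compute and a shell command to move; the robot and the scene stay as the last step left them, time stands still between calls to the robot, and variables do not carry over. Pictures are saved under pics/ and viewed, at most 10 in all, crops included, and the job is handed in when it is done.

```bash
ls; mkdir -p pics; python3 - <<'E'
from workcell import arm, eyes, close_job
import cv2
for n in("top","side"):
    c=eyes.camera(n); cv2.imwrite(f"pics/{n}0.png",c["image"][:,:,::-1]); print(n,c["intrinsics"],c["xyz"],c["orientation"],[k for k in c])
print(arm.sense(),arm.tip_extent)
E
```

```text
jog.py
pics
workcell.py
top [[624.31088566   0.         316.96270726]
 [  0.         624.31088566 239.97738039]
 [  0.           0.           1.        ]] [0.31668451 0.00216265 1.68866204] [ 0.10127254  0.01304534 -1.57721529] ['image', 'intrinsics', 'xyz', 'orientation']
side [[470.80183424   0.         315.88570581]
 [  0.         470.80183424 241.20086897]
 [  0.           0.           1.        ]] [-0.05026566  0.92072924  0.80257808] [ 0.96343807 -0.00508679 -2.59987544] ['image', 'intrinsics', 'xyz', 'orientation']
{'t': 0.1, 'joint_pos': array([-1.35978347e+00,  2.59250798e-01,  1.53597611e+00, -2.57935944e-05,
        1.34796727e+00, -2.02805773e-01]), 'qd': array([-0.00028042,  0.00015149, -0.00451104,  0.00107474, -0.00085745,
        0.00115497]), 'joint_efforts': array([ 2.40008900e-03, -4.38210118e+01, -2.84641457e+01,  7.22371205e-02,
        3.63187375e-02, -4.96887583e-05]), 'eef_pos': array([ 0.22107497, -0.50312612,  0.2429102 ]), 'orientation': array([-3.14001888e+00, -2.97946171e-04,  4.13824117e-01]), 'wrist_force': array([ 1.27598378, -0.02944066,  0.0625478 ]), 'moment': array([-0.02943926,  0.00235796, -0.05806465]), 'finger_force': 0.0, 'opening': 0.9966505797347246} 0.025
```

View pics/top0.png

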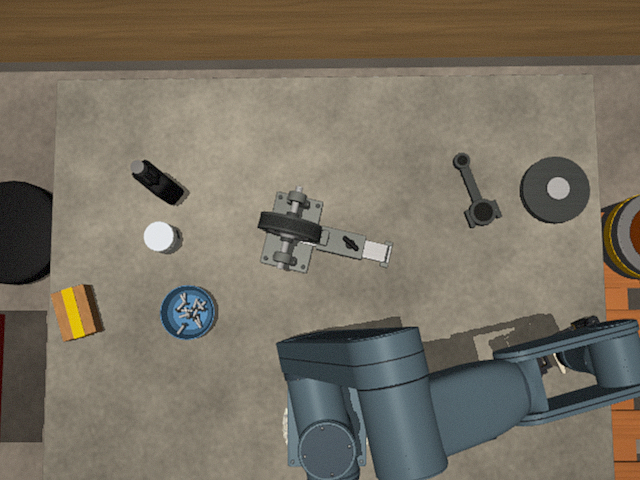

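View pics/side0.png

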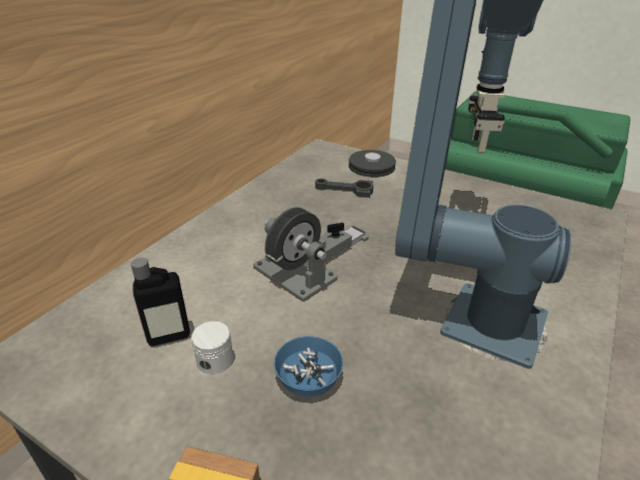

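The top view shows the stand at about (290,230), its way running right to (390,250), and the T-knob at (350,243). The side view shows the damper at (293,238) and the knob at (336,230). Next I'll zoom in on both.

```bash
python3 - <<'E'
import cv2,numpy as np
a=cv2.imread("pics/top0.png")[180:280,250:400]; b=cv2.imread("pics/side0.png")[195:305,245:375]
a=cv2.resize(a,(780,520),interpolation=cv2.INTER_CUBIC)
cv2.imwrite("pics/topc.png",a)
cv2.imwrite("pics/sidec.png",cv2.resize(b,(650,550),interpolation=cv2.INTER_CUBIC))
E
```

```text
(no output)
```

View pics/topc.png

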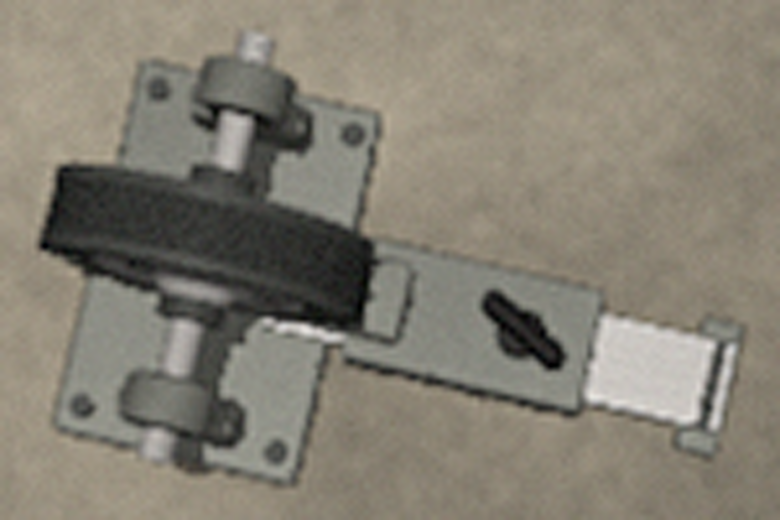

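View pics/sidec.png

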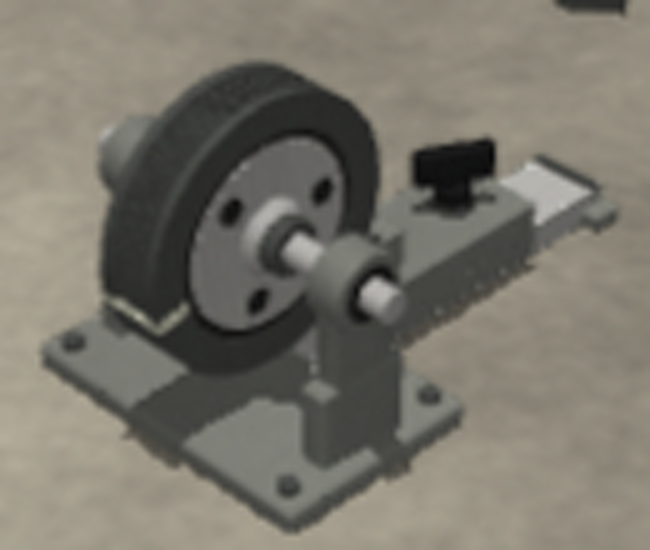

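```bash
cat > h.py <<'E'
import numpy as np, cv2
from workcell import arm, eyes, close_job
from scipy.spatial.transform import Rotation as R
TOP=([[624.31088566,0,316.96270726],[0,624.31088566,239.97738039],[0,0,1]],[0.31668451,0.00216265,1.68866204],[0.10127254,0.01304534,-1.57721529])
SIDE=([[470.80183424,0,315.88570581],[0,470.80183424,241.20086897],[0,0,1]],[-0.05026566,0.92072924,0.80257808],[0.96343807,-0.00508679,-2.59987544])
def ray(c,u,v):
    d=np.linalg.solve(np.array(c[0]),[u,v,1.]); return np.array(c[1]),R.from_euler('xyz',c[2]).apply([d[0],-d[1],-d[2]])
def onz(c,u,v,z):
    o,d=ray(c,u,v); return o+d*(z-o[2])/d[2]
def proj(c,p):
    q=R.from_euler('xyz',c[2]).inv().apply(np.array(p)-c[1]); q=np.array(c[0])@[q[0],-q[1],-q[2]]; return q[:2]/q[2]
E
python3 - <<'E'
from h import *
f=lambda u,v,z: onz(TOP,u/5.2+250,v/5.2+180,z)
g=lambda u,v,z: onz(SIDE,u/5+245,v/5+195,z)
bed=[f(140,62,.016),f(380,112,.016),f(295,483,.016),f(57,430,.016)]
print(bed,[np.linalg.norm(bed[i]-bed[i-1]) for i in range(4)])
b=[f(158,88,.016),f(352,135,.016),f(275,452,.016),f(82,405,.016)]
print("ctr",np.mean(bed,0),np.mean(b,0))
d=np.array(bed[0])-bed[3]+bed[1]-bed[2]; yaw=np.arctan2(d[1],d[0])
d=f(255,45,.115)-f(155,445,.115); print("yaw",yaw,"arbor",np.arctan2(d[1],d[0]))
d=f(600,318,.048)-f(345,240,.048)
way=(f(738,325,.022)+f(705,455,.022))/2; print("wayend",way)
k=f(523,328,.088);k2=(f(490,300,.088)+f(556,362,.088))/2;print("knob",k,k2); dd=f(556,362,.088)-f(490,300,.088);print("bar",np.linalg.norm(dd),np.arctan2(dd[1],dd[0]))
print("side knob", g(455,155,.088))
# side bed corners
print("side bed",g(43,350,.016),g(290,525,.016),g(462,410,.016))
c=(np.mean(bed,0)+np.mean(b,0))/2; 
for yaw in(yaw,):
    Rz=R.from_euler('z',yaw); 
    n=Rz.apply([1,0,0]); c3=np.array([c[0],c[1],.115])
    for nm,(u,v) in dict(tl0=(158,332),tl1=(185,308),h1=(323,188),h2=(230,210),h3=(258,300)).items():
        o,dd=ray(SIDE,u/5+245,v/5+195); p=o+dd*(((c3-.02*n-o)@n)/(dd@n)); q=Rz.inv().apply(p-c3); print(nm,q,np.hypot(q[1],q[2]),np.degrees(np.arctan2(-q[1],q[2])))
    print("knob in stand",Rz.inv().apply(k-c3),Rz.inv().apply(k2-c3),Rz.inv().apply(way-c3))
E
```

```text
[array([0.6188767 , 0.13083519, 0.016     ]), array([0.59138135, 0.00565115, 0.016     ]), array([0.39839808, 0.05087927, 0.016     ]), array([0.42664107, 0.17374021, 0.016     ])] [np.float64(0.19696542599240363), np.float64(0.12816801309395495), np.float64(0.1982123221100844), np.float64(0.12606536483540837)]
ctr [0.5088243  0.09027645 0.016     ] [0.50959595 0.09092723 0.016     ]
yaw -0.22491618162671434 arbor -0.24573874308078314
wayend [ 0.44441921 -0.16883945  0.022     ]
knob [ 0.47079868 -0.06448246  0.088     ] [ 0.46932404 -0.06444698  0.088     ]
bar 0.044810467919526746 -2.337175752056041
side knob [ 0.46720674 -0.05509428  0.088     ]
side bed [0.61609655 0.13493608 0.016     ] [0.42533763 0.18462951 0.016     ] [0.39603941 0.06116121 0.016     ]
tl0 [-0.02        0.0815512  -0.01806154] 0.08352734594575141 -102.48799578067347
tl1 [-0.02        0.06318137 -0.01306366] 0.06451778686072013 -101.68211333694484
h1 [-0.02      -0.034817   0.0119484] 0.03681015713280713 71.05894029820413
h2 [-0.02        0.03079124  0.03018647] 0.043119871274913554 -45.568231974802146
h3 [-0.02        0.01311994 -0.0345959 ] 0.037000120025537916 -159.23157672128747
knob in stand [-0.00285634 -0.15974486 -0.027     ] [-0.00430176 -0.16003916 -0.027     ] [-0.0052972  -0.26735666 -0.093     ]
```

The crops agree with the sizes given: the bed measures 198 x 127 mm, and the knob is 161 mm from the axis. The white line is at side crop (160,325), about -102° round. I'll refine the knob by mask in both views and compute the first approach.

```bash
cat >> h.py <<'E'
C=np.array([.510,.093,.115]); YAW=-.24; S=R.from_euler('z',YAW)
def go(p,rpy):
    s=arm.sense(); T=R.from_euler('xyz',s["orientation"])
    d=T.inv().apply(np.array(p)-s["eef_pos"]); r=(T.inv()*R.from_euler('xyz',rpy)).as_rotvec()
    print("shift",d.round(4),"rot",r.round(4),"rows",round(max(np.linalg.norm(d)/.0417,np.linalg.norm(r)/.125),1))
E
python3 - <<'E'
from h import *
def blob(fn,x0,x1,y0,y1,th):
    g=cv2.imread(fn).max(2)[y0:y1,x0:x1]; m=(g<th).astype('u1') if 0 else (g<th).astype(np.uint8)
    n,l,st,ce=cv2.connectedComponentsWithStats(m); i=1+np.argmax(st[1:,4]); pts=cv2.findNonZero((l==i).astype(np.uint8))
    return ce[i]+[x0,y0],st[i],cv2.minAreaRect(pts)
t,st,r=blob("pics/top0.png",335,365,230,255,45); print(t,st,r)
s,st2,r2=blob("pics/side0.png",325,347,218,240,45); print(s,st2,r2)
o1,d1=ray(TOP,*t);o2,d2=ray(SIDE,*s)
A=np.stack([d1,-d2],1);k=np.linalg.lstsq(A,o2-o1,rcond=None)[0];print(o1+k[0]*d1,o2+k[1]*d2)
print(onz(TOP,*t,.082))
print(S.apply([0,-.16,0])+C)
go([.471,-.0635,.2],[np.pi,0,.805])
E
```

```text
[350.14285714 243.32142857] [ 8  6 15 15 84] ((14.910112380981445, 13.94382095336914), (18.4439640045166, 8.267983436584473), 32.00538635253906)
[335.38311688 228.98701299] [  3   5  16  14 154] ((10.5, 11.5), (13.0, 15.0), 90.0)
[ 0.47178398 -0.06404519  0.07122082] [ 0.4732266  -0.06335972  0.0713311 ]
[ 0.47075034 -0.06360395  0.082     ]
[ 0.47196758 -0.06241408  0.115     ]
shift [ 0.4056 -0.302   0.0435] rot [-0.0015 -0.0006 -0.3912] rows 12.2
```

```bash
python3 jog.py '[[0.041,-0.0,0,0,0,-0.08],[0.08,-0.02,0,0,0,-0.16],[0.11,-0.05,0.01,0,0,-0.23],[0.14,-0.08,0.01,0,0,-0.31],[0.17,-0.11,0.015,0,0,-0.39]]' 1.0
python3 jog.py '[[0.03,-0.027,0,0,0,0],[0.06,-0.054,0,0,0,0],[0.09,-0.081,0,0,0,0],[0.12,-0.108,0,0,0,0],[0.15,-0.135,0,0,0,0]]'
python3 -c "
from h import *
go([.4715,-.0635,.15],[np.pi,0,.805])"
```

```text
t: 0.52
eef_pos: [0.3309, -0.3379, 0.2287]
orientation: [-3.141, -0.0, 0.807]
wrist_force: [1.0, -0.2, 0.5]
opening: 1.0
finger_force: 0.0
t: 0.93
eef_pos: [0.3368, -0.136, 0.229]
orientation: [-3.141, -0.0, 0.803]
wrist_force: [1.8, 0.9, -0.5]
opening: 0.999
finger_force: 0.0
shift [0.1457 0.0466 0.079 ] rot [-0.0005 -0.0002 -0.0018] rows 4.1
```

```bash
python3 jog.py '[[0.035,0.011,0.019,0,0,0],[0.07,0.022,0.038,0,0,0],[0.105,0.033,0.057,0,0,0],[0.146,0.047,0.078,0,0,0],[0.146,0.047,0.078,0,0,0]]'
python3 -c "
from h import *
go([.4715,-.0635,.085],[np.pi,0,.805])
for n in('top','side'):
    cv2.imwrite(f'pics/{n}1.png',eyes.camera(n)['image'][:,:,::-1])
a=cv2.imread('pics/top1.png')[180:280,250:400];b=cv2.imread('pics/side1.png')[160:260,265:415]
cv2.imwrite('pics/m1.png',cv2.resize(np.vstack([a,b]),None,fx=3,fy=3,interpolation=2))"
```

```text
t: 1.35
eef_pos: [0.475, -0.0626, 0.148]
orientation: [-3.138, -0.0, 0.806]
wrist_force: [-0.8, -0.7, -0.3]
opening: 1.002
finger_force: 0.0
shift [-0.0031 -0.0018  0.063 ] rot [-0.0032 -0.0003  0.0013] rows 1.5
```

View pics/m1.png

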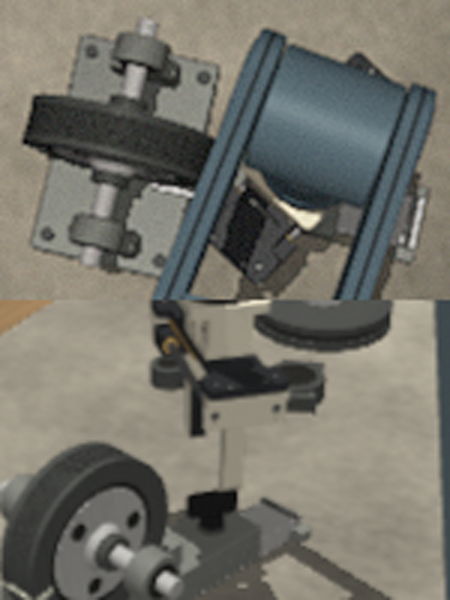

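The picture shows the gripper above the T-knob (side view, m1 about (212,500)), with the fingers straddling it and clear of the damper. Next I descend and grip.

```bash
python3 jog.py '[[-0.003,-0.002,0.02,0,0,0],[-0.003,-0.002,0.04,0,0,0],[-0.003,-0.002,0.055,0,0,0],[-0.003,-0.002,0.062,0,0,0],[-0.003,-0.002,0.062,0,0,0]]'
python3 jog.py '[[0,0,0,0,0,0],[0,0,0,0,0,0],[0,0,0,0,0,0],[0,0,0,0,0,0],[0,0,0,0,0,0]]' 0 25
python3 jog.py '[[0,0,0,0,0,0],[0,0,0,0,0,0],[0,0,0,0,0,0]]'
```

```text
t: 1.87
eef_pos: [0.4674, -0.0668, 0.0887]
orientation: [-3.139, 0.001, 0.803]
wrist_force: [-0.4, -0.7, 0.9]
opening: 1.001
finger_force: 0.0
t: 2.28
eef_pos: [0.4695, -0.0665, 0.0899]
orientation: [3.14, -0.0, 0.804]
wrist_force: [-0.1, -0.5, -0.9]
opening: 0.697
finger_force: 0.0
t: 2.53
eef_pos: [0.4691, -0.0663, 0.0893]
orientation: [3.142, -0.0, 0.804]
wrist_force: [0.2, -0.3, -0.2]
opening: 0.475
finger_force: 0.0
```

```bash
python3 jog.py '[[0.0035,0,0.004,0,0,0],[0.0035,0,0.004,0,0,0],[0.0035,0,0.004,0,0,0],[0.0035,0,0.004,0,0,0],[0.0035,0,0.004,0,0,0]]'
python3 jog.py '[[0,0,0,0,0,0],[0,0,0,0,0,0],[0,0,0,0,0,0]]'
```

```text
t: 2.95
eef_pos: [0.4739, -0.0656, 0.0854]
orientation: [3.136, -0.001, 0.804]
wrist_force: [6.4, -6.6, -7.2]
opening: 0.227
finger_force: 25.0
t: 3.2
eef_pos: [0.4739, -0.0655, 0.0854]
orientation: [3.136, -0.001, 0.804]
wrist_force: [5.9, -6.4, -7.1]
opening: 0.229
finger_force: 25.0
```

```bash
python3 -c "
from h import *
s=arm.sense();print(s['moment'],s['wrist_force'])
f=lambda u,v,z: onz(SIDE,(u+.5)/5+244.5,(v+.5)/5+194.5,z)
a=f(413,152,.088);b=f(495,140,.088);print(a,b,b-a)
a=f(415,183,.064);b=f(497,168,.064);print(a,b,b-a)
g=lambda p,z:onz(TOP,*p,z)
for im in ['top0']:
    x=cv2.imread('pics/top0.png').max(2)[236:251,343:359];print(x)
"
```

```text
[-0.97152023 -1.06921403 -0.01920216] [ 5.89720208 -6.37306033 -7.07188022]
[ 0.49071613 -0.04672544  0.088     ] [ 0.45747466 -0.08172635  0.088     ] [-0.03324147 -0.03500091  0.        ]
[ 0.49174917 -0.05170137  0.064     ] [ 0.45941459 -0.0897084   0.064     ] [-0.03233458 -0.03800703  0.        ]
[[ 85  41  43  77 127 140 135 133 136 134 131 133 132 128 129 134]
 [ 52  30  22  16  72 118 136 138 133 131 132 137 135 135 135 136]
 [ 25  42  47  21  18  51 103 136 139 144 137 137 136 130 135 135]
 [ 27  28  44  47  33  23  53  93 103 118 133 133 139 133 129 134]
 [ 72  11  26  39  44  36  19  17  26  62  93 125 142 134 134 134]
 [126  75  10  27  41  53  47  18  18  34  35 113 142 135 136 134]
 [141 125  84  13  16  42  47  41  26  31  27  81 132 140 136 135]
 [140 139  97  29  27   9  35  48  40  31  29  23 111 151 137 139]
 [136 132  92  54  50  30  21  29  49  37  25  12  85 117 135 143]
 [137 146 105  46  54  53  26  11  30  48  40  32  25  57 105 136]
 [144 138 116  59  38  54  58  34  25  33  52  44  34  12  51 119]
 [135 138 136  99  37  36  38  34  20   4  27  43  49  39  19  97]
 [134 139 142 134 101  77  54  52  70  66  15  27  46  44  20  55]
 [138 136 134 139 142 128 122 118 122 127  80  16  21  23  19  82]
 [137 135 136 136 136 142 144 141 144 145 138  85  16   9  33 116]]
```

The opening of 0.229 is 21 mm, not the 12 mm bar, so the tips at z = 60 mm must be on the 23 mm neck. I'll open, raise 8 mm, re-centre 3 mm along the closing line, and grip the bar itself.

```bash
python3 jog.py '[[0,0,0,0,0,0],[0,0,0,0,0,0],[-0.001,0.003,-0.008,0,0,0],[-0.001,0.003,-0.008,0,0,0],[-0.001,0.003,-0.008,0,0,0]]' 0.45 25
python3 jog.py '[[0,0,0,0,0,0],[0,0,0,0,0,0],[0,0,0,0,0,0],[0,0,0,0,0,0],[0,0,0,0,0,0]]' 0 25
python3 jog.py '[[0,0,0,0,0,0],[0,0,0,0,0,0]]'
```

```text
t: 3.62
eef_pos: [0.4733, -0.0667, 0.0939]
orientation: [3.141, -0.0, 0.804]
wrist_force: [0.1, -0.7, -0.3]
opening: 0.444
finger_force: 0.0
t: 4.03
eef_pos: [0.4729, -0.0665, 0.0932]
orientation: [-3.141, 0.0, 0.804]
wrist_force: [0.7, -0.7, 0.4]
opening: 0.142
finger_force: 1.5
t: 4.2
eef_pos: [0.4732, -0.0668, 0.0932]
orientation: [3.141, 0.0, 0.804]
wrist_force: [0.7, -1.3, -2.2]
opening: 0.128
finger_force: 24.8
```

```bash
python3 jog.py '[[0,0,0,0,0,-0.11],[0,0,0,0,0,-0.22],[0,0,0,0,0,-0.33],[0,0,0,0,0,-0.44],[0,0,0,0,0,-0.55]]'
python3 jog.py '[[0,0,0,0,0,-0.11],[0,0,0,0,0,-0.22],[0,0,0,0,0,-0.33],[0,0,0,0,0,-0.36],[0,0,0,0,0,-0.36]]'
python3 -c "
from h import *
s=arm.sense();print(s['moment']);p=s['eef_pos'];print('in stand',S.inv().apply(p-C))
go(p+S.apply([0,-.045,0]),s['orientation'])"
```

```text
t: 4.62
eef_pos: [0.4739, -0.0674, 0.0932]
orientation: [3.14, 0.001, 1.359]
wrist_force: [3.9, -3.7, -5.9]
opening: 0.129
finger_force: 24.9
t: 5.03
eef_pos: [0.4744, -0.0676, 0.0932]
orientation: [3.139, 0.002, 1.715]
wrist_force: [4.8, -4.0, -6.7]
opening: 0.128
finger_force: 24.9
[-0.66724736 -0.8218096   0.00840416]
in stand [ 0.00355699 -0.16447145 -0.0218324 ]
shift [-0.0417 -0.0169  0.    ] rot [0. 0. 0.] rows 1.1
```

```bash
python3 jog.py '[[-0.0075,-0.003,0,0,0,0],[-0.015,-0.006,0,0,0,0],[-0.0225,-0.009,0,0,0,0],[-0.03,-0.012,0,0,0,0],[-0.0364,-0.0148,0,0,0,0]]'
python3 jog.py '[[-0.002,-0.0008,0,0,0,0],[-0.004,-0.0016,0,0,0,0],[-0.004,-0.0016,0,0,0,0]]'
python3 -c "
from h import *
s=arm.sense();print(s['moment'],s['wrist_force']);p=s['eef_pos'];print('in stand',S.inv().apply(p-C))"
```

```text
t: 5.45
eef_pos: [0.4651, -0.1053, 0.0932]
orientation: [3.138, 0.001, 1.713]
wrist_force: [8.0, 1.4, -7.8]
opening: 0.131
finger_force: 24.9
t: 5.7
eef_pos: [0.464, -0.1098, 0.0932]
orientation: [3.139, 0.001, 1.713]
wrist_force: [5.7, -1.7, -7.3]
opening: 0.125
finger_force: 24.9
[-0.3709949  -1.02777761  0.02258029] [ 5.74900531 -1.67708491 -7.32529869]
in stand [ 0.00355829 -0.20787687 -0.02181233]
```

```bash
python3 jog.py '[[-0.002,-0.0008,0,0,0,0],[-0.002,-0.0008,0,0,0,0]]' | grep -E 'eef|wrist'
python3 jog.py '[[-0.002,-0.0008,0,0,0,0],[-0.002,-0.0008,0,0,0,0]]' | grep -E 'eef|wrist'
python3 jog.py '[[-0.002,-0.0008,0,0,0,0],[-0.002,-0.0008,0,0,0,0]]' | grep -E 'eef|wrist'
```

```text
eef_pos: [0.4638, -0.1107, 0.0932]
wrist_force: [6.5, 3.0, -6.8]
eef_pos: [0.4637, -0.111, 0.0932]
wrist_force: [10.7, 9.6, -6.0]
eef_pos: [0.4636, -0.1113, 0.0931]
wrist_force: [14.6, 18.4, -5.1]
```

The force rises about 9 N per step with no further travel, so the carriage is at its stop. I'll release the knob, lift and look at the damper.

```bash
python3 jog.py '[[0.003,0.0012,0,0,0,0],[0.003,0.0012,0,0,0,0],[0.003,0.0012,0,0,0,0],[0.003,0.0012,0,0,0,0],[0.003,0.0012,0,0,0,0]]' 0.5
python3 jog.py '[[0,0,-0.03,0,0,0],[0,0,-0.07,0,0,0],[0,0,-0.11,0,0,0],[0,0,-0.15,0,0,0],[0,0,-0.16,0,0,0]]' 1.0
python3 -c "
from h import *
for n in('top','side'):
    cv2.imwrite(f'pics/{n}2.png',eyes.camera(n)['image'][:,:,::-1])
a=cv2.imread('pics/top2.png')[180:280,250:400];b=cv2.imread('pics/side2.png')[190:290,245:395]
cv2.imwrite('pics/m2.png',cv2.resize(np.vstack([a,b]),None,fx=3,fy=3,interpolation=2))"
```

```text
t: 6.62
eef_pos: [0.4615, -0.1123, 0.0933]
orientation: [-3.141, 0.0, 1.713]
wrist_force: [-0.5, -0.7, -0.2]
opening: 0.432
finger_force: 0.0
t: 7.03
eef_pos: [0.4641, -0.1136, 0.2598]
orientation: [3.133, 0.006, 1.713]
wrist_force: [0.9, 0.2, 0.0]
opening: 0.798
finger_force: 0.0
```

View pics/m2.png

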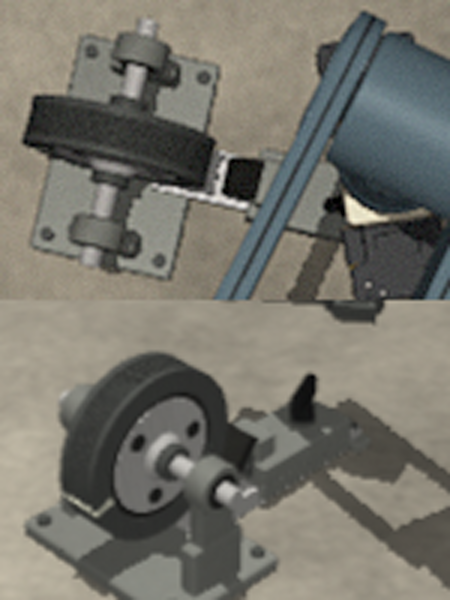

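The shoe is well off the rim: it shows dark at m2 (240,178), with a gap to the rim. The white line, at m2 (90,505), has hardly moved. Next is a hole and line angle measurer, compared against the start.

```bash
cat >> h.py <<'E'
def face(u,v,x=-.02):
    o,d=ray(SIDE,u,v); n=S.apply([1,0,0]); p=o+d*((C+x*n-o)@n)/(d@n); return S.inv().apply(p-C)
def angles(img):   # rgb side image -> hole angles(deg, arbor sign) and white line
    g=img.max(2).astype(int); out=[]
    H,W=g.shape; vv,uu=np.mgrid[205:275,250:340]
    P=np.array([face(u,v) for u,v in zip(uu.ravel(),vv.ravel())]); r=np.hypot(P[:,1],P[:,2]).reshape(uu.shape)
    sub=g[205:275,250:340]
    m=((sub<70)&(r>.027)&(r<.049)).astype(np.uint8)
    n,l,st,ce=cv2.connectedComponentsWithStats(m)
    for i in range(1,n):
        if st[i,4]>=6:
            q=face(*(ce[i]+[250,205])); out.append((round(np.degrees(np.arctan2(-q[1],q[2])),1),round(float(np.hypot(q[1],q[2])),4),int(st[i,4])))
    sat=img[205:275,250:340].astype(int)
    w=((sub>125)&(r>.06)&(r<.078)).astype(np.uint8); n,l,st,ce=cv2.connectedComponentsWithStats(w); wl=[]
    for i in range(1,n):
        q=face(*(ce[i]+[250,205])); wl.append((round(np.degrees(np.arctan2(-q[1],q[2])),1),round(float(np.hypot(q[1],q[2])),4),int(st[i,4])))
    return out,wl
def look(n):
    c=eyes.camera("side")["image"]; cv2.imwrite(f"pics/{n}.png",c[:,:,::-1]); print(arm.sense()["t"],*angles(c))
E
python3 -c "
from h import *
for f in('side0','side1','side2'): print(angles(cv2.imread(f'pics/{f}.png')[:,:,::-1]))
look('side3')"
```

```text
([(np.float64(70.0), 0.0372, 17), (np.float64(-43.1), 0.0409, 19), (np.float64(-161.7), 0.0358, 17)], [(np.float64(126.4), 0.0689, 12), (np.float64(-101.7), 0.0708, 3)])
([(np.float64(71.1), 0.0371, 15), (np.float64(-43.6), 0.0409, 17), (np.float64(-161.8), 0.0355, 15)], [(np.float64(127.4), 0.0683, 33), (np.float64(-102.0), 0.0705, 8)])
([(np.float64(70.2), 0.0363, 15), (np.float64(-44.6), 0.041, 17), (np.float64(-162.5), 0.0356, 16)], [(np.float64(126.2), 0.0683, 29), (np.float64(-103.3), 0.0656, 3)])
7.1833 [(np.float64(69.7), 0.0367, 16), (np.float64(-44.6), 0.041, 17), (np.float64(-162.5), 0.0356, 16)] [(np.float64(126.2), 0.0683, 29), (np.float64(-103.3), 0.0656, 3)]
```

Freed, the damper stayed put (shift under 1°), so the heavy side is within about 27° of straight up or down. I'll grip the rim from above, turn it about +60° and let it go.

```bash
sed -i 's/^C=.*; YAW/C=np.array([.5115,.092,.115]); YAW/' h.py; python3 -c "
from h import *
go(C+[0,0,.155],[np.pi,0,1.33])"
```

```text
shift [ 0.1952  0.0783 -0.0166] rot [0.0015 0.0008 0.3834] rows 5.1
```

```bash
python3 jog.py '[[0.037,0.015,-0.01,0,0,0.08],[0.074,0.03,-0.016,0,0,0.16],[0.111,0.045,-0.016,0,0,0.24],[0.148,0.06,-0.016,0,0,0.32],[0.185,0.074,-0.016,0,0,0.383]]' 1.0
python3 jog.py '[[0.009,0.001,0,0,0,0],[0.009,0.001,0,0,0,0],[0.009,0.001,0,0,0,0]]'
python3 -c "
from h import *
look('side4');go(C+[0,0,.076],[np.pi,0,1.33])
a=cv2.imread('pics/side4.png')[120:290,225:375]; t=eyes.camera('top')['image'][:,:,::-1][150:320,230:380]
cv2.imwrite('pics/m4.png',cv2.resize(np.hstack([a,t]),None,fx=2.6,fy=2.6,interpolation=2))"
```

```text
t: 7.6
eef_pos: [0.5076, 0.0832, 0.2664]
orientation: [-3.137, 0.001, 1.326]
wrist_force: [-0.3, -0.8, -0.2]
opening: 0.995
finger_force: 0.0
t: 7.85
eef_pos: [0.5107, 0.09, 0.2669]
orientation: [-3.137, 0.002, 1.333]
wrist_force: [-0.1, -0.5, 0.5]
opening: 1.001
finger_force: 0.0
7.9 [(np.float64(71.8), 0.0372, 17), (np.float64(-44.8), 0.039, 18), (np.float64(-164.7), 0.037, 16)] [(np.float64(-104.9), 0.0653, 3)]
shift [0.003  0.0002 0.0765] rot [-0.0032  0.0016  0.0015] rows 1.8
```

View pics/m4.png

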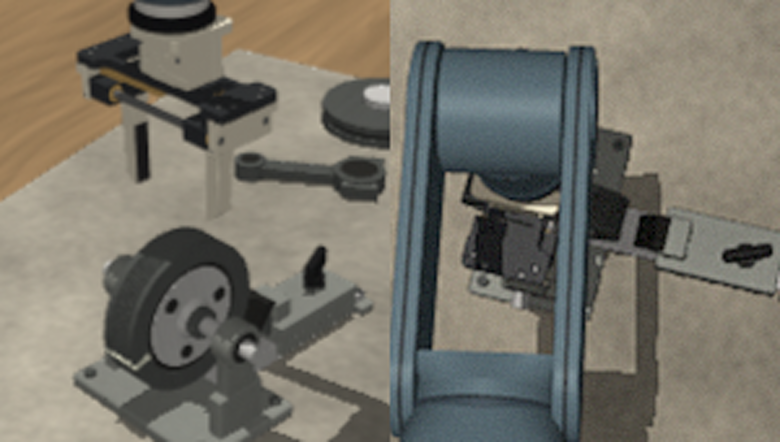

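The fingers straddle the damper (rim at m4 about (175,300)) with their closing line along the arbor. The damper hasn't moved. Next I descend and grip.

```bash
python3 jog.py '[[0.003,0,0.03,0,0,0],[0.003,0,0.055,0,0,0],[0.003,0,0.07,0,0,0],[0.003,0,0.0765,0,0,0],[0.003,0,0.0765,0,0,0]]'
python3 jog.py '[[0,0,0,0,0,0],[0,0,0,0,0,0],[0,0,0,0,0,0],[0,0,0,0,0,0],[0,0,0,0,0,0]]' 0 30
python3 jog.py '[[0,0,0,0,0,0],[0,0,0,0,0,0],[0,0,0,0,0,0],[0,0,0,0,0,0]]'
python3 -c "
from h import *
s=arm.sense();print(s['moment'],S.inv().apply(s['eef_pos']-C))"
```

```text
t: 8.37
eef_pos: [0.5113, 0.0915, 0.1911]
orientation: [-3.138, 0.001, 1.329]
wrist_force: [-0.2, 0.1, -0.1]
opening: 0.999
finger_force: 0.0
t: 8.78
eef_pos: [0.5129, 0.093, 0.1935]
orientation: [3.14, -0.0, 1.331]
wrist_force: [-0.3, 0.5, -0.5]
opening: 0.694
finger_force: 0.0
t: 9.12
eef_pos: [0.513, 0.093, 0.1928]
orientation: [3.14, -0.0, 1.331]
wrist_force: [1.7, -0.2, -0.6]
opening: 0.428
finger_force: 30.0
[-0.14950379  0.02991208 -0.00365122] [0.00127612 0.00129612 0.07784655]
```

```bash
python3 jog.py '[[-0.0086,0,0.0005,0,0.11,0],[-0.0170,0,0.0019,0,0.22,0],[-0.0253,0,0.0042,0,0.33,0],[-0.0332,0,0.0074,0,0.44,0],[-0.0408,0,0.0115,0,0.55,0]]'
python3 -c "
from h import *
s=arm.sense();print(s['joint_pos'],s['moment'],S.inv().apply(s['eef_pos']-C));look('s5')"
```

```text
t: 9.53
eef_pos: [0.5037, 0.0547, 0.1839]
orientation: [3.136, -0.559, 1.334]
wrist_force: [1.0, 12.3, -6.6]
opening: 0.431
finger_force: 30.0
[-0.49327841  0.23651077  1.86521456  0.57335672  1.24761056 -0.49922327] [1.20701808 0.49691598 0.43877829] [ 0.00127088 -0.03812917  0.06885748]
9.5833 [(np.float64(-16.4), 0.0387, 18), (np.float64(102.2), 0.0367, 19), (np.float64(-134.3), 0.0371, 18)] [(np.float64(32.1), 0.0685, 57), (np.float64(127.0), 0.0685, 29), (np.float64(-76.3), 0.0688, 6)]
```

```bash
python3 jog.py '[[-0.0086,0,0.0005,0,0.11,0],[-0.0170,0,0.0019,0,0.22,0],[-0.0253,0,0.0042,0,0.33,0],[-0.0332,0,0.0074,0,0.44,0],[-0.0408,0,0.0115,0,0.55,0]]'
python3 -c "
from h import *
s=arm.sense();print(s['joint_pos'],s['moment'],S.inv().apply(s['eef_pos']-C));look('s6')"
```

```text
t: 10.0
eef_pos: [0.4963, 0.0242, 0.1525]
orientation: [3.134, -1.107, 1.337]
wrist_force: [-0.3, 6.5, 4.3]
opening: 0.427
finger_force: 30.0
[-0.79457294  0.54502208  1.936188    0.8681333   1.5052874  -1.02399444] [1.00142703 0.12997299 0.57823619] [ 0.00132512 -0.06942573  0.03748516]
10.05 [(np.float64(14.5), 0.0393, 18), (np.float64(-103.2), 0.0381, 18)] [(np.float64(63.5), 0.069, 47), (np.float64(-44.0), 0.0703, 5), (np.float64(126.3), 0.0685, 23)]
```

```bash
python3 jog.py '[[0,0,0,0,0,0],[0,0,0,0,0,0],[0,0,0,0,0,0],[0,0,0,0,0,0],[0,0,0,0,0,0]]' 0.7
python3 -c "
from h import *
look('s7')"
for i in 1 2; do python3 jog.py '[[0,0,0,0,0,0],[0,0,0,0,0,0],[0,0,0,0,0,0],[0,0,0,0,0,0],[0,0,0,0,0,0]]' | head -1;  done; python3 -c "
from h import *
look('s8')"
```

```text
t: 10.47
eef_pos: [0.496, 0.0261, 0.1509]
orientation: [3.137, -1.098, 1.336]
wrist_force: [-0.2, 0.2, 0.1]
opening: 0.689
finger_force: 0.0
10.5167 [(np.float64(-3.3), 0.0392, 20), (np.float64(111.0), 0.0367, 10), (np.float64(-120.0), 0.038, 17)] [(np.float64(76.3), 0.0704, 36), (np.float64(-61.7), 0.0694, 4), (np.float64(126.1), 0.0688, 24)]
t: 10.93
t: 11.35
11.4 [(np.float64(-24.5), 0.0396, 20), (np.float64(95.8), 0.0363, 21), (np.float64(-142.8), 0.0378, 16)] [(np.float64(77.6), 0.0705, 35), (np.float64(126.6), 0.0683, 24), (np.float64(-83.6), 0.0705, 6)]
```

```bash
for i in 1 2 3; do python3 jog.py '[[0,0,0,0,0,0],[0,0,0,0,0,0],[0,0,0,0,0,0],[0,0,0,0,0,0],[0,0,0,0,0,0]]' | head -1;  done; python3 -c "
from h import *
look('s9')"
for i in 1 2; do python3 jog.py '[[0,0,0,0,0,0],[0,0,0,0,0,0],[0,0,0,0,0,0],[0,0,0,0,0,0],[0,0,0,0,0,0]]' | head -1;  done; python3 -c "
from h import *
look('s10')"
```

```text
t: 11.82
t: 12.23
t: 12.65
12.7 [(np.float64(-24.5), 0.0396, 20), (np.float64(95.8), 0.0363, 21), (np.float64(-142.8), 0.0378, 16)] [(np.float64(77.6), 0.0705, 35), (np.float64(126.4), 0.0686, 25), (np.float64(-83.4), 0.071, 5)]
t: 13.12
t: 13.53
13.5833 [(np.float64(-24.5), 0.0396, 20), (np.float64(95.8), 0.0363, 21), (np.float64(-142.8), 0.0378, 16)] [(np.float64(77.3), 0.0705, 34), (np.float64(126.6), 0.0683, 24), (np.float64(-83.7), 0.0677, 4), (np.float64(-84.1), 0.0775, 1)]
```

```bash
python3 jog.py '[[0,0,0,0,0,0],[0,0,0,0,0,0],[0,0,0,0,0,0],[0,0,0,0,0,0],[0,0,0,0,0,0]]' 0 30
python3 jog.py '[[0.0086,0,0.0005,0,-0.11,0],[0.0170,0,0.0019,0,-0.22,0],[0.0253,0,0.0042,0,-0.33,0],[0.0332,0,0.0074,0,-0.44,0],[0.0408,0,0.0115,0,-0.55,0]]'
python3 jog.py '[[0.0086,0,0.0005,0,-0.11,0],[0.0170,0,0.0019,0,-0.22,0],[0.0253,0,0.0042,0,-0.33,0],[0.0332,0,0.0074,0,-0.44,0],[0.0408,0,0.0115,0,-0.55,0]]'
python3 jog.py '[[0.0086,0,0.0005,0,-0.11,0],[0.0170,0,0.0019,0,-0.22,0],[0.0253,0,0.0042,0,-0.33,0],[0.0332,0,0.0074,0,-0.44,0],[0.0408,0,0.0115,0,-0.55,0]]'
python3 -c "
from h import *
s=arm.sense();print(s['joint_pos'],s['moment'],S.inv().apply(s['eef_pos']-C));look('s11')"
```

```text
t: 14.0
eef_pos: [0.4965, 0.0253, 0.1501]
orientation: [3.14, -1.1, 1.331]
wrist_force: [6.1, 2.8, -1.5]
opening: 0.429
finger_force: 30.0
t: 14.42
eef_pos: [0.5032, 0.0527, 0.1798]
orientation: [3.14, -0.543, 1.329]
wrist_force: [12.1, 12.1, -35.8]
opening: 0.429
finger_force: 30.0
t: 14.83
eef_pos: [0.5127, 0.0917, 0.1907]
orientation: [3.14, 0.009, 1.33]
wrist_force: [7.3, -6.6, -35.0]
opening: 0.431
finger_force: 30.0
t: 15.25
eef_pos: [0.5221, 0.1299, 0.1788]
orientation: [-3.141, 0.562, 1.331]
wrist_force: [4.8, -25.0, -30.2]
opening: 0.43
finger_force: 30.0
[ 0.32387255  0.51519274  1.44825792 -0.46746161  1.51035109  0.67216051] [-0.52415298 -1.46236103  0.79743054] [0.00124479 0.03935363 0.06380522]
15.3 [(np.float64(-0.2), 0.0391, 16), (np.float64(112.5), 0.0351, 6), (np.float64(-116.8), 0.0377, 16)] [(np.float64(-20.1), 0.0679, 93), (np.float64(128.5), 0.0685, 38), (np.float64(-179.1), 0.0703, 5)]
```

```bash
python3 jog.py '[[0,0,0,0,0,0],[0,0,0,0,0,0],[0,0,0,0,0,0],[0,0,0,0,0,0],[0,0,0,0,0,0]]' 0.7
python3 -c "
from h import *
look('s12')"
for i in 1 2 3 4; do python3 jog.py '[[0,0,0,0,0,0],[0,0,0,0,0,0],[0,0,0,0,0,0],[0,0,0,0,0,0],[0,0,0,0,0,0]]' | head -2;  done; python3 -c "
from h import *
look('s13')"
for i in 1 2 3 ; do python3 jog.py '[[0,0,0,0,0,0],[0,0,0,0,0,0],[0,0,0,0,0,0],[0,0,0,0,0,0],[0,0,0,0,0,0]]' | head -1;  done; python3 -c "
from h import *
look('s14')"
```

```text
t: 15.72
eef_pos: [0.5221, 0.1322, 0.1825]
orientation: [3.14, 0.549, 1.329]
wrist_force: [-0.0, 0.9, 0.1]
opening: 0.691
finger_force: 0.0
15.7667 [(np.float64(20.6), 0.0386, 17), (np.float64(-94.7), 0.0383, 16)] [(np.float64(-23.6), 0.0687, 79), (np.float64(128.5), 0.0685, 38), (np.float64(-156.5), 0.0698, 6)]
t: 16.18
eef_pos: [0.5221, 0.1326, 0.1814]
t: 16.6
eef_pos: [0.5222, 0.1327, 0.1812]
t: 17.02
eef_pos: [0.5222, 0.1326, 0.1813]
t: 17.43
eef_pos: [0.5221, 0.1326, 0.1813]
17.4833 [(np.float64(46.7), 0.0381, 16), (np.float64(-70.5), 0.039, 18), (np.float64(167.2), 0.0352, 18)] [(np.float64(-23.1), 0.0684, 86), (np.float64(128.5), 0.0685, 38), (np.float64(-128.4), 0.0632, 2), (np.float64(-130.8), 0.0726, 4)]
t: 17.9
t: 18.32
t: 18.73
18.7833 [(np.float64(46.7), 0.0381, 16), (np.float64(-70.2), 0.0386, 17), (np.float64(167.2), 0.0352, 18)] [(np.float64(-23.1), 0.0684, 86), (np.float64(128.5), 0.0685, 38), (np.float64(-128.4), 0.0632, 2), (np.float64(-130.8), 0.0726, 4)]
```

```bash
cat >> h.py <<'E'
def line(img,guess):   # line angle from the three holes about their own centre
    h=[a for a in angles(img)[0] if a[2]>9 and .033<a[1]<.043]
    assert len(h)==3,h
    P=np.array([[r*np.sin(np.radians(a)),r*np.cos(np.radians(a))] for a,r,_ in h]); P-=P.mean(0)
    a=np.degrees(np.arctan2(P[:,0],P[:,1])); e=[((x-60-guess+60)%120)-60+guess for x in a]; return np.mean(e).round(2),np.round(e,1)
E
python3 -c "
from h import *
for n,g in(('side0',-103),('side4',-105),('s5',-75),('s10',-84),('s14',-131)): print(n,line(cv2.imread(f'pics/{n}.png')[:,:,::-1],g))
s=arm.sense();p=S.inv().apply(s['eef_pos']-C);print(p,np.hypot(p[1],p[2]),np.arctan2(p[1],p[2]),s['orientation'])"
```

```text
side0 (np.float64(-104.88), array([-104.9, -104.5, -105.2]))
side4 (np.float64(-105.88), array([-106.2, -105.4, -106.1]))
s5 (np.float64(-76.16), array([-76.1, -76.3, -76.1]))
s10 (np.float64(-83.84), array([-83.5, -83.2, -84.8]))
s14 (np.float64(-132.07), array([-131.2, -132.4, -132.6]))
[0.00067738 0.04199683 0.06632029] 0.07849913542504668 0.564504589188303 [3.14158109 0.55001159 1.3308327 ]
```

```bash
python3 jog.py '[[0,0,0,0,0,0],[0,0,0,0,0,0],[0,0,0,0,0,0],[0,0,0,0,0,0],[0,0,0,0,0,0]]' 0 30
python3 jog.py '[[-0.0086,0,0.0005,0,0.11,0],[-0.0171,0,0.0019,0,0.22,0],[-0.0254,0,0.0042,0,0.33,0],[-0.0321,0,0.0068,0,0.421,0],[-0.0321,0,0.0068,0,0.421,0]]'
python3 jog.py '[[0,0,0,0,0,0],[0,0,0,0,0,0],[0,0,0,0,0,0],[0,0,0,0,0,0],[0,0,0,0,0,0]]'
python3 -c "
from h import *
look('s15');print(line(cv2.imread('pics/s15.png')[:,:,::-1],-108));s=arm.sense();print(s['moment'])"
```

```text
t: 19.2
eef_pos: [0.5227, 0.1325, 0.1814]
orientation: [3.14, 0.55, 1.331]
wrist_force: [3.7, -0.8, -1.1]
opening: 0.428
finger_force: 30.0
t: 19.62
eef_pos: [0.5149, 0.1004, 0.1926]
orientation: [3.14, 0.124, 1.326]
wrist_force: [4.3, 0.4, -5.9]
opening: 0.428
finger_force: 30.0
t: 20.03
eef_pos: [0.5152, 0.1019, 0.1924]
orientation: [3.141, 0.135, 1.332]
wrist_force: [2.0, -7.5, -0.7]
opening: 0.422
finger_force: 30.0
20.0833 [(np.float64(69.8), 0.0374, 16), (np.float64(-45.9), 0.0393, 18), (np.float64(-165.3), 0.0372, 15)] [(np.float64(-4.0), 0.0688, 44), (np.float64(-106.5), 0.071, 5)]
(np.float64(-107.12), array([-107.7, -106.6, -107.1]))
[-1.4480393  -0.44389153 -0.21999386]
```

```bash
python3 -c "
from h import *
t=eyes.camera('top')['image'][:,:,::-1][150:320,230:400]; a=eyes.camera('side')['image'][:,:,::-1][150:320,225:395]
cv2.imwrite('pics/m5.png',cv2.resize(np.hstack([a,t]),None,fx=2.3,fy=2.3,interpolation=2))
x=t[60:125,100:165].max(2); m=(x<45).astype(np.uint8); n,l,st,ce=cv2.connectedComponentsWithStats(m)
for i in range(1,n):
    if st[i,4]>30: p=onz(TOP,*(ce[i]+[330,210]),.082); print(st[i],S.inv().apply(p-C))
print(arm.sense()['qd'])"
```

```text
[ 0 23  8 14 85] [-0.00156647 -0.11441096 -0.033     ]
[28 34 19  9 99] [-0.0024411  -0.20586475 -0.033     ]
[ 0.00300035  0.00169611 -0.00033932 -0.00266511  0.00054821  0.00088991]
```

View pics/m5.png

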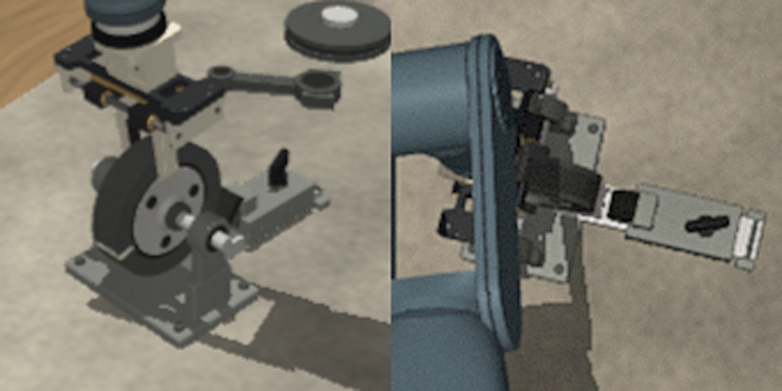

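The knob is 206 mm from the axis (side view (280,165) in m5), so the carriage is at its 45 mm stop. The gripper holds the rim, and the line is at -107.1° against a target of about -107.5°. I'm handing in.

```bash
python3 -c "
from workcell import arm, eyes, close_job
print(close_job())"
```

```text
the job is handed in; nothing more can be done
None
```

The job is handed in at about 20 s: knob loosened, shoe fully back at its 45 mm stop, and the damper gripped still with its heavy side down, within about 1° of midway between its two stops (line at −83.8° and −132.1°).

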